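Ease the cheese press back one notch

TASK

Ease the bench cheese press by exactly one notch, using only fingertip pushes and gripping nothing: lift the ratchet pawl clear of the teeth by its thumb bar (tipped right back, it stays there by itself), push the wheel backward (anticlockwise seen from above) by one of its pegs until the next notch has come to the pawl's place, then tip the pawl down again so that it sits at the foot of that notch. Never tighten the wheel by a notch, and leave the basket, the tub and the ladle where they are.

Things in the scene. Friction and masses are not known exactly. Their poses are not given: they have to be found in the camera images.
- press: Bench cheese press, aluminium and grey paint, fixed: base 220 x 330 x 15 mm, white mould under a bridge (top 147 mm above the table) on two columns along its y axis. Origin on the table below the wheel's vertical axis, z up. Position and yaw vary from run to run. Offsets below are in its axes (mm, z from the table).
- wheel (a joint): Turn of the flat steel ratchet wheel (204 mm diameter), rad. Grows backward (loosening, anticlockwise from above); starts at -0.04 to 0. One notch is 0.524 rad (12 teeth). With the pawl down, steep tooth faces stop backward turning at about 0 and 0.524. It stays where it is left; turning takes 0.35 N m (6 N at a peg).
- wheel_mid (a point): Point on the wheel's vertical axis level with its disc top (x 0, y 0, z 162). Saw-shaped crown teeth stand on the rim, radius 78 to 102 mm, tips at z 175. Hub: radius 24 to z 184, radius 11 to z 200. Left 0 to 0.15 rad short of a stop, the wheel still lets the pawl down near the notch's foot; past the stop the pawl rides on a tooth tip. Forward, the pawl clicks over the slopes.
- pawl (a joint): Lift of the dark steel pawl, rad: 0 = down, nose at the foot of a notch; it grows as the nose rises and swings back toward the press's -x, up to its stop at 1.25 (laid back). Clear of the teeth above 0.3. It weighs 0.22 kg and swings freely: released below about 0.8 it falls forward and down, beyond about 1.0 it falls back and stays laid back.
- pivot (a point): The pawl's pivot: horizontal axis along the press's y, at x -65, z 185; this point in the middle of the pawl's arm (12 mm wide, y 84 to 96). A fixed bracket carries it from outside: x -80 to -50, y 100 to 112, up to z 195; its foot (x -96 to 10, y 104 to 132) reaches up to z 145.
- bar (a point): Middle of the free part of the pawl's thumb bar: 14 mm thick, along the press's y, free from y 96 to 160 (this point y 135). Pawl down: x -34, z 227, that is 31 mm ahead (+x) of the pivot and 42 mm above it. Pushed toward -x it swings the pawl up on a circle of 52 mm radius round the pivot; laid back it is at about x -95, z 228; pushed toward +x it tips the pawl down.
- nose (a point): Centre of the pawl's round nose (10 mm diameter, 22 mm long across the rim). When the pawl is down: x 0, y 90, z 170 in press axes.
- peg0 (a point): Upright steel push peg on the wheel, 16 mm in diameter, from the disc top (z 162) to z 202, 60 mm from the wheel's axis; this point is on its centre line at z 195. At the start it stands at about 225 degrees in press axes (x -42, y -42), so near the robot.
- peg1 (a point): A second peg like peg0, at the start at about 345 degrees (x 58, y -16).
- peg2 (a point): A third peg like peg0, at the start at about 105 degrees (x -16, y 58), next to the pawl.
- basket_mid (a point): Bystander: centre of a loose white slatted draining basket 150 x 110 x 85 mm on the table, to the -y side of the press.
- tub_mid (a point): Bystander: centre of a loose green herb tub with a white lid, 84 mm diameter, 110 mm high, on the table beyond the press.
- ladle: Bystander: loose steel ladle 240 mm long lying on the table on the robot's side of the press, along its own x axis.

How it is judged:
On the way, in this order (a step that is already met when the one before it is completed fails the run):
1. the pawl is lifted clear of the teeth (value of joint pawl above 0.4 rad and value of joint wheel below 0.1 rad), for 0.1 s.
2. the wheel is pushed backward past the tooth (value of joint wheel above 0.15 rad), for 0.1 s.
3. the pawl is down in the next notch (value of joint pawl below 0.1 rad and value of joint wheel between 0.34 and 0.56 rad), for 0.2 s.
At the end, for the whole second after the job is handed in: The wheel rests one notch back (joint 0.34 to 0.56 rad), the pawl is down at the foot of that notch (joint below 0.1 rad), both at rest, and basket, tub and ladle are within 30 mm of where they stood (all of step 3 and velocity of joint wheel between -0.05 and 0.05 rad/s and velocity of joint pawl between -0.1 and 0.1 rad/s and distance of each of basket_mid, tub_mid, ladle from where it was at the start of the episode below 0.03 m); the robot touches nothing.
It fails at once if the wheel was tightened (turned forward by about half a notch or more) (value of joint wheel below -0.3 rad).
It fails at once if the wheel was let back by two notches (value of joint wheel above 0.95 rad).
It fails at once if a bystander was moved by 30 mm, lifted or carried (distance of any of basket_mid, tub_mid, ladle from where it was at the start of the episode above 0.03 m).
It fails at once if a peg or the thumb bar was gripped between the fingers ((distance between the grasp point and peg0 below 0.012 m and contact force between the fingers and wheel above 3 N) or (distance between the grasp point and peg1 below 0.012 m and contact force between the fingers and wheel above 3 N) or (distance between the grasp point and peg2 below 0.012 m and contact force between the fingers and wheel above 3 N) or (distance between the grasp point and bar below 0.012 m and contact force between the fingers and pawl above 3 N)).
It also fails if it takes over 58 s, if anything falls off the work surface, if the arm or the gripper's body presses on something with over 40 N, if the wrist force passes 120 N, or if a joint passes its speed limit or range.

ROBOT

A 7-joint arm with a two-finger parallel gripper is mounted at the origin on the work surface. World frame = base frame: x ahead of the robot, y to its left, z up, the work surface at z = 0. Lengths are in m, angles in rad, forces in N, time in s.
With the tool pointing down it reaches from about 0.4 to 0.9 m from the base axis. Payload 5.5 kg.
Tool frame: the origin (TCP) lies between the finger pads; the fingertips stand 17 mm ahead of it and the grasp point (between the pads) lies 2 mm behind it (env.finger_overhang is the z of the fingertips in the tool frame, in m); z points along the fingers, y is the line along which they close (so a half turn about z gives the same grasp; the last joint's range is limited). The gripper opens to 85 mm and grips with 20 to 120 N. Pads are 22 mm wide; open, the fingers measure 114 mm over their backs; the gripper's body (76 mm by 85 mm) begins 54 mm behind the grasp point. The pads swing forward as they close: fully open they stand 13 mm farther back than shut.
Start: joints at [-0.912, 0.501, -0.427, 1.55, 0.221, 1.138, -0.21], TCP at [0.251, 0.6, 0.248] pointing down, gripper open.
Joint ranges: [-2.88, 2.88], [-0.31, 2.03], [-1.54, 1.56], [0.2, 2.42], [-1.41, 4.55], [0.19, 2.02], [-2.57, 2.57]. Speed limits (rad/s): [2.57, 2.57, 3.14, 3.14, 3.14, 3.14, 3.14].

INTERFACE

Orientations are given as a 3x3 rotation matrix whose columns are the frame's x, y, z axes.
In Python, from plant import telemetry, cams, order, env gives the robot as it stands. The module is installed in compiled form; this text tells all that it offers.
- The arm moves only by the shell command python3 -m pendant 'ROWS'. ROWS is a JSON object of lists of equal length, an entry for each row: "offset": the shift along the world's x, y, z in m, a list of three; "delta_rot": the turn, a rotation vector about the world's x, y, z in degrees, a list of three; "grip": the closure, from -1 (fully open) to 1 (shut). In form: {"offset": [[x, y, z], ...], "delta_rot": [[wx, wy, wz], ...], "grip": [grip, ...]}. A call has 1 to 12 rows; each row shifts and turns the commanded pose from where the row before left it; what a row does not reach is not made up. A row lasts 1/12 s, in which the tool goes at most 41.7 mm and 7.16 degrees, less where a joint would pass 70% of its speed; a pose out of reach is approached as far as the arm can. A call with a gripper value outside its range is refused whole. The fingers move at their own pace and stop on an object; the grip force is fixed at half the most. Time passes only in rows, so rows that do not move let the fingers close. It gives the time, the measured TCP pose, the force, the opening and the grip force at its end, in the units of the state.
- telemetry.state(): the state, without advancing time (a new reading comes with each control period).
- cams.snapshot(name): name is "scene" or "side" or "wrist"; returns a dict with "color" (420x560x3 uint8, red, green, blue), "K" (3x3 intrinsics, pixels), "R" (3x3) and "t" (3): a world point X has camera coordinates R X + t. Camera axes: x right, y down, z forward; pixel columns grow to the right and rows downward; lengths in m; the calibration is good to about 2 mm. A picture is of the moment at which its call begins. There is no depth.
- order.hand_in(): hands the job in; it is judged then, once.
The state is a dict: "clock": time; "joint_positions": joint angles; "dq": joint speeds; "joint_efforts": joint torques, N m; "eef_pos": TCP position; "tool_rot": TCP orientation; "force": force on the tool from outside, world axes, zero at the start; "torque": the same for the moment, N m; "gripper_width": opening from 0.0 (shut) to 1.0 (fully open); "gripper_force": force on a finger pad.
Only numpy, scipy, OpenCV 4.12 (cv2) and the standard library are available. Lean on these libraries where they do the work, as an engineer would, in place of code of your own. Each camera call takes 0.05 s, during which the arm holds its last target. There are 200 camera calls.

## Working session

There is one attempt and no reset: what is moved stays moved. The work goes in short steps, Python scripts to look and compute and a shell command to move; the robot and the scene stay as the last step left them, time stands still between calls to the robot, and variables do not carry over. Pictures are saved under pics/ and viewed, at most 10 in all, crops included, and the job is handed in when it is done.

```bash
mkdir -p pics; python3 - <<'E'
from plant import telemetry,cams,env
import cv2,numpy as np
for n in("scene","side"):
    s=cams.snapshot(n); cv2.imwrite(f"pics/{n}0.png",s["color"][:,:,::-1]); np.savez(f"pics/{n}0.npz",**{k:s[k] for k in("color","K","R","t")})
    print(n,s["K"].round(1).tolist(),(-s["R"].T@s["t"]).round(3))
st=telemetry.state();print(st["clock"],st["eef_pos"],np.round(st["tool_rot"],3).tolist(),env.finger_overhang)
E
```

```text
scene [[425.2, 0.0, 274.8], [0.0, 425.2, 201.0], [0.0, 0.0, 1.0]] [ 1.175 -0.038  1.112]
side [[383.0, 0.0, 280.6], [0.0, 383.0, 213.9], [0.0, 0.0, 1.0]] [0.382 0.711 0.713]
0.1 [0.25037787 0.59919381 0.24736029] [[-0.923, 0.385, -0.001], [0.385, 0.923, -0.002], [0.0, -0.002, -1.0]] 0.017
```

View pics/scene0.png

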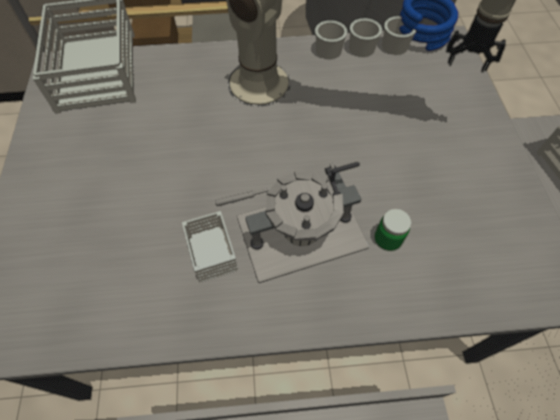

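View pics/side0.png

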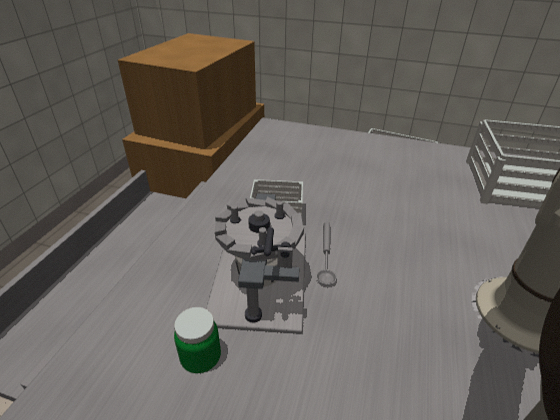

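The scene view shows the wheel hub near (305,201), the thumb bar near (345,168), the tub at (393,230), the basket at (210,245) and the ladle at (245,195). The side view shows the hub at (259,222) and the bar near (266,240). I'll zoom in on both.

```bash
python3 - <<'E'
import cv2
a=cv2.imread("pics/scene0.png")[145:285,225:385];b=cv2.imread("pics/side0.png")[180:340,190:350]
a=cv2.resize(a,None,fx=5,fy=5,interpolation=cv2.INTER_CUBIC)[:600]
b=cv2.resize(b[:120],None,fx=5,fy=5,interpolation=cv2.INTER_CUBIC)
cv2.imwrite("pics/a.png",cv2.convertScaleAbs(a,alpha=1.4,beta=10));cv2.imwrite("pics/b.png",cv2.convertScaleAbs(b,alpha=1.4,beta=10))
E
```

```text
(no output)
```

View pics/a.png

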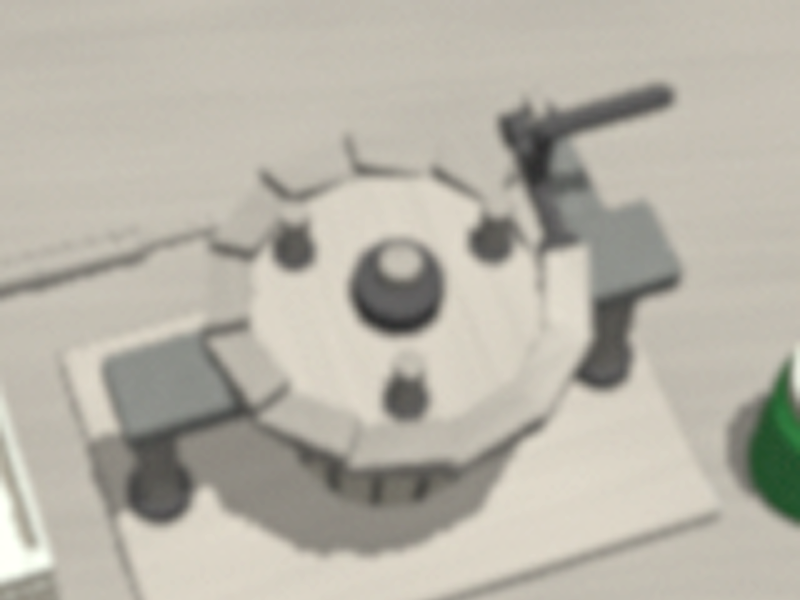

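View pics/b.png

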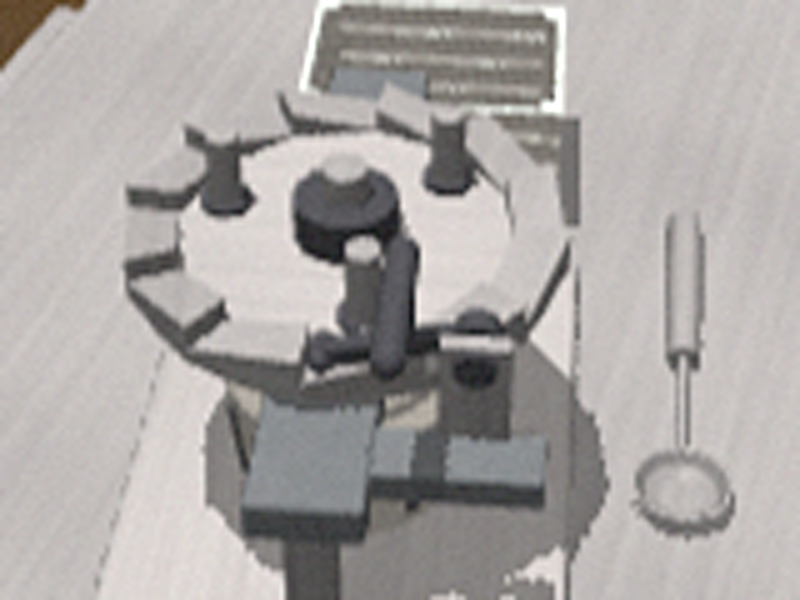

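The crops show the pawl down. In crop a the hub top is at (400,262), the peg tops at (294,227), (410,363) and (496,215), and the bar end at (668,95). In crop b the hub top is at (347,165), the pegs at (450,120), (222,142) and (362,245), and the bar runs from (402,245) to (390,365).

```bash
cat > h.py <<'E'
import numpy as np
def ray(n,p):
    d=np.load(f"pics/{n}0.npz");c=-d["R"].T@d["t"];return c,d["R"].T@np.linalg.inv(d["K"])@[*p,1]
def plane(n,p,z):
    c,r=ray(n,p);return c+r*(z-c[2])/r[2]
def tri(p,q):
    A=[];b=[]
    for n,x in(("scene",p),("side",q)):
        c,r=ray(n,x);r/=np.linalg.norm(r);M=np.eye(3)-np.outer(r,r);A.append(M);b.append(M@c)
    return np.linalg.lstsq(np.vstack(A),np.hstack(b),rcond=None)[0]
E
python3 - <<'E'
from h import *
a=lambda x,y:(225+x/5,145+y/5)
b=lambda x,y:(190+x/5,180+y/5)
P=[((400,262),(347,165),.2),((294,227),(450,120),.202),((410,363),(222,142),.202),((496,215),(362,245),.202)]
W=[]
for p,q,z in P:
    u,v=plane("scene",a(*p),z),plane("side",b(*q),z);W.append((u+v)[:2]/2);print(u.round(4),v.round(4),tri(a(*p),b(*q)).round(4))
W=np.array(W);c=(W[0]+W[1:].mean(0))/2;print("c",c)
for i,w in enumerate(W[1:]):
    d=w-c;print(np.hypot(*d),np.degrees(np.arctan2(d[1],d[0]))-[225,345,105][i])
e=tri(a(668,95),b(390,365));print("barend",e)
for p in((668,97),(545,133)):
    print(plane("scene",a(*p),.232))
for p in((402,245),(390,365)):print(plane("side",b(*p),.229))
E
```

```text
[0.6243 0.0799 0.2   ] [0.6199 0.0823 0.2   ] [0.6217 0.0798 0.1972]
[0.5999 0.0287 0.202 ] [0.5862 0.0383 0.202 ] [0.5914 0.0282 0.1924]
[0.6833 0.0773 0.202 ] [0.6775 0.0866 0.202 ] [0.6806 0.0784 0.1959]
[0.6022 0.1317 0.202 ] [0.5944 0.1345 0.202 ] [0.5974 0.1315 0.1976]
c [0.62299591 0.08197062]
0.05698639839411568 -346.7322608123085
0.05738758930755527 -345.03765743764114
0.0567677598207139 10.81696065958586
barend [0.5521213  0.22495116 0.22638416]
[0.5584686  0.22363468 0.232     ]
[0.57471023 0.15786536 0.232     ]
[0.56819968 0.15996626 0.229     ]
[0.55046748 0.22644871 0.229     ]
```

Press centre is about (0.623, 0.080) with a yaw of about 14.3°. I'll shut the gripper and bring it above the +x side of the bar.

```bash
python3 -m pendant '{"offset":[[0,0,0.035],[0,0,0.035],[0.033,-0.038,0],[0.033,-0.038,0],[0.033,-0.038,0],[0.033,-0.038,0],[0.033,-0.038,0],[0.033,-0.038,0],[0.033,-0.038,0],[0.033,-0.038,0],[0.033,-0.038,0],[0.033,-0.038,0]],"delta_rot":[[0,0,0],[0,0,0],[0,0,3.7],[0,0,3.7],[0,0,3.7],[0,0,3.7],[0,0,3.7],[0,0,3.7],[0,0,3.7],[0,0,3.7],[0,0,3.7],[0,0,3.7]],"grip":[1,1,1,1,1,1,1,1,1,1,1,1]}'; python3 -m pendant '{"offset":[[0,0,0],[0,0,0]],"delta_rot":[[0,0,0],[0,0,0]],"grip":[1,1]}'
```

```text
clock: 1.1
eef_pos: [0.5246, 0.2832, 0.318]
tool_rot: [[-0.968, -0.25, -0.0], [-0.25, 0.968, -0.0], [0.001, -0.0, -1.0]]
force: [1.3, 0.6, 0.0]
gripper_width: -0.0
gripper_force: 0.0
clock: 1.27
eef_pos: [0.5259, 0.2812, 0.3174]
tool_rot: [[-0.971, -0.24, -0.001], [-0.24, 0.971, -0.002], [0.001, -0.001, -1.0]]
force: [-1.1, 1.2, -0.6]
gripper_width: 0.002
gripper_force: 0.0
```

```bash
python3 -m pendant '{"offset":[[0.022,-0.024,0],[0.022,-0.024,0],[0.022,-0.025,0],[0,0,0],[0,0,-0.015],[0,0,-0.015],[0,0,0],[0,0,0]],"delta_rot":[[0,0,0],[0,0,0],[0,0,0],[0,0,0],[0,0,0],[0,0,0],[0,0,0],[0,0,0]],"grip":[1,1,1,1,1,1,1,1]}'; python3 - <<'E'
from plant import cams
import cv2,numpy as np
o=[]
for n,(x,y) in(("scene",(265,110)),("side",(190,130))):
    s=cams.snapshot(n)["color"][y:y+140,x:x+130,::-1];o.append(cv2.resize(s,None,fx=3,fy=3,interpolation=cv2.INTER_CUBIC))
cv2.imwrite("pics/c.png",cv2.convertScaleAbs(np.hstack(o),alpha=1.4,beta=10))
E
```

```text
clock: 1.93
eef_pos: [0.5883, 0.2135, 0.2874]
tool_rot: [[-0.968, -0.249, -0.003], [-0.249, 0.968, -0.0], [0.003, 0.0, -1.0]]
force: [-0.5, 0.4, 0.4]
gripper_width: -0.001
gripper_force: 0.0
```

View pics/c.png

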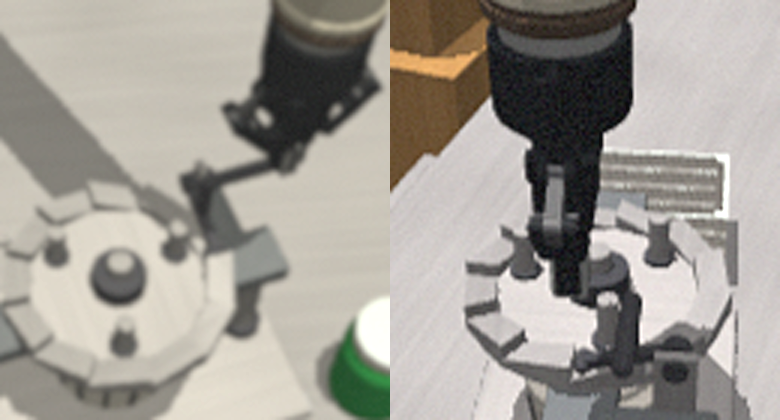

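The tip is on the +x side of the bar (crop about (570,290), bar at about (630,300)). I'll lower it and push toward −x.

```bash
python3 -m pendant '{"offset":[[0,0,-0.02],[0,0,-0.02],[0,0,-0.018],[0,0,0],[-0.0078,-0.002,0],[-0.0078,-0.002,0],[-0.0078,-0.002,0],[-0.0078,-0.002,0],[0,0,0]],"delta_rot":[[0,0,0],[0,0,0],[0,0,0],[0,0,0],[0,0,0],[0,0,0],[0,0,0],[0,0,0],[0,0,0]],"grip":[1,1,1,1,1,1,1,1,1]}'; python3 -m pendant '{"offset":[[-0.0068,-0.0017,0],[-0.0068,-0.0017,0],[-0.0068,-0.0017,0],[-0.0068,-0.0017,0],[-0.0068,-0.0017,0],[0,0,0],[0,0,0]],"delta_rot":[[0,0,0],[0,0,0],[0,0,0],[0,0,0],[0,0,0],[0,0,0],[0,0,0]],"grip":[1,1,1,1,1,1,1]}'
```

```text
clock: 2.78
eef_pos: [0.5571, 0.2041, 0.2317]
tool_rot: [[-0.969, -0.248, 0.001], [-0.248, 0.969, -0.0], [-0.001, -0.0, -1.0]]
force: [0.2, 0.1, -0.6]
gripper_width: -0.0
gripper_force: 0.4
clock: 3.37
eef_pos: [0.524, 0.1955, 0.2302]
tool_rot: [[-0.969, -0.248, -0.0], [-0.248, 0.969, -0.0], [0.001, -0.0, -1.0]]
force: [-0.3, -0.1, -0.3]
gripper_width: -0.004
gripper_force: 0.0
```

```bash
python3 -m pendant '{"offset":[[-0.0068,-0.0017,0],[-0.004,-0.001,0],[0,0,0],[0,0,0],[0,0,0]],"delta_rot":[[0,0,0],[0,0,0],[0,0,0],[0,0,0],[0,0,0]],"grip":[1,1,1,1,1]}'; python3 - <<'E'
from plant import cams
import cv2,numpy as np
o=[]
for n,(x,y) in(("scene",(265,110)),("side",(190,130))):
    s=cams.snapshot(n)["color"][y:y+140,x:x+130,::-1];o.append(cv2.resize(s,None,fx=3,fy=3,interpolation=cv2.INTER_CUBIC))
cv2.imwrite("pics/d.png",cv2.convertScaleAbs(np.hstack(o),alpha=1.4,beta=10))
E
```

```text
clock: 3.78
eef_pos: [0.5162, 0.1934, 0.2308]
tool_rot: [[-0.969, -0.247, 0.005], [-0.247, 0.969, 0.002], [-0.006, 0.001, -1.0]]
force: [7.3, 2.2, -4.5]
gripper_width: -0.001
gripper_force: 3.7
```

View pics/d.png

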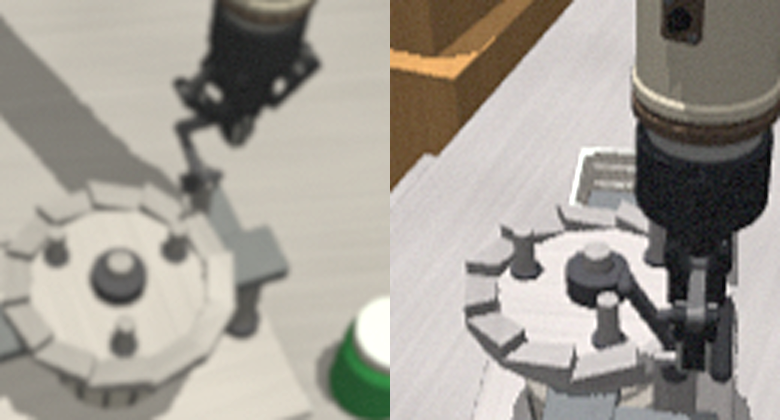

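The pawl is laid back on its stop: the force is about 7.5 N, the bar is at the -x side, and the nose arm is raised. I'll back off, lift, and go behind peg0.

```bash
python3 -m pendant '{"offset":[[0.01,0.0025,0],[0.01,0.0025,0],[0,0,0.04],[0,0,0.04],[0.004,-0.027,0],[0.004,-0.027,0],[0.004,-0.027,0],[0.004,-0.026,0],[0.004,-0.026,0],[0.004,-0.026,0],[0,0,0],[0,0,0]],"delta_rot":[[0,0,0],[0,0,0],[0,0,0],[0,0,0],[0,0,-5.3],[0,0,-5.3],[0,0,-5.3],[0,0,-5.3],[0,0,-5.4],[0,0,-5.4],[0,0,0],[0,0,0]],"grip":[1,1,1,1,1,1,1,1,1,1,1,1]}'
```

```text
clock: 4.88
eef_pos: [0.5583, 0.0368, 0.31]
tool_rot: [[-0.952, 0.307, -0.001], [0.307, 0.952, -0.001], [0.001, -0.001, -1.0]]
force: [0.1, 0.3, 0.3]
gripper_width: 0.001
gripper_force: 0.0
```

```bash
python3 -m pendant '{"offset":[[0,0.001,-0.03],[0,0.001,-0.03],[0,0,-0.025],[0,0,-0.023],[0,0,0],[0,0,0]],"delta_rot":[[0,0,0],[0,0,0],[0,0,0],[0,0,0],[0,0,0],[0,0,0]],"grip":[1,1,1,1,1,1]}'; python3 - <<'E'
from plant import cams
import cv2,numpy as np
o=[]
for n,(x,y) in(("scene",(245,110)),("side",(190,130))):
    s=cams.snapshot(n)["color"][y:y+140,x:x+130,::-1];o.append(cv2.resize(s,None,fx=3,fy=3,interpolation=cv2.INTER_CUBIC))
cv2.imwrite("pics/e.png",cv2.convertScaleAbs(np.hstack(o),alpha=1.4,beta=10))
E
```

```text
clock: 5.38
eef_pos: [0.5569, 0.0423, 0.2014]
tool_rot: [[-0.954, 0.301, -0.003], [0.301, 0.954, 0.001], [0.003, -0.0, -1.0]]
force: [0.4, 0.6, 1.2]
gripper_width: 0.0
gripper_force: 0.0
```

View pics/e.png

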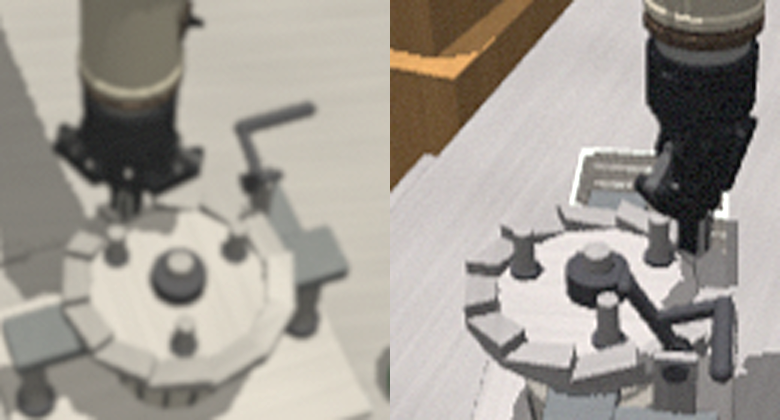

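The pawl stays laid back with the robot clear of it, and the fingertip is just behind peg0. Next I'll push along the tangent, first until contact.

```bash
python3 -m pendant '{"offset":[[0.0048,-0.0015,0],[0.0048,-0.0015,0],[0.0019,-0.0006,0],[0,0,0]],"delta_rot":[[0,0,0],[0,0,0],[0,0,0],[0,0,0]],"grip":[1,1,1,1]}';for i in 1 2 3; do python3 -m pendant '{"offset":[[0.0019,-0.0006,0],[0,0,0]],"delta_rot":[[0,0,0],[0,0,0]],"grip":[1,1]}' | grep -E "eef|^force"; done
```

```text
clock: 5.82
eef_pos: [0.5705, 0.0369, 0.2032]
tool_rot: [[-0.953, 0.304, 0.002], [0.304, 0.953, 0.0], [-0.002, 0.001, -1.0]]
force: [0.8, 0.0, -0.3]
gripper_width: -0.0
gripper_force: 0.0
eef_pos: [0.5715, 0.0366, 0.2025]
force: [-1.1, -0.3, -0.5]
eef_pos: [0.5721, 0.0364, 0.2021]
force: [-4.7, 1.5, 4.2]
eef_pos: [0.5733, 0.0357, 0.2019]
force: [-6.4, 0.9, 4.0]
```

```bash
python3 -m pendant '{"offset":[[0.0044,-0.0014,0],[0.0044,-0.0014,0],[0.0044,-0.0014,0],[0.0044,-0.0014,0],[0.0044,-0.0014,0],[0,0,0],[0,0,0]],"delta_rot":[[0,0,0],[0,0,0],[0,0,0],[0,0,0],[0,0,0],[0,0,0],[0,0,0]],"grip":[1,1,1,1,1,1,1]}'
```

```text
clock: 6.9
eef_pos: [0.5954, 0.0275, 0.2012]
tool_rot: [[-0.953, 0.304, -0.004], [0.304, 0.953, -0.001], [0.003, -0.002, -1.0]]
force: [-4.2, -1.1, -1.3]
gripper_width: -0.002
gripper_force: 1.8
```

```bash
python3 -m pendant '{"offset":[[0.0029,-0.0009,0],[0,0,0],[0,0,0],[-0.01,0.003,0],[-0.01,0.003,0],[0,0,0.04],[0,0,0.04],[0,0,0],[0,0,0]],"delta_rot":[[0,0,0],[0,0,0],[0,0,0],[0,0,0],[0,0,0],[0,0,0],[0,0,0],[0,0,0],[0,0,0]],"grip":[1,1,1,1,1,1,1,1,1]}'; python3 - <<'E'
from plant import cams
import cv2,numpy as np
s=cams.snapshot("scene")["color"];cv2.imwrite("pics/s1.png",s)
s=s[145:265,225:385,::-1];cv2.imwrite("pics/f.png",cv2.convertScaleAbs(cv2.resize(s,None,fx=5,fy=5,interpolation=cv2.INTER_CUBIC),alpha=1.4,beta=10))
E
```

```text
clock: 7.65
eef_pos: [0.5818, 0.0349, 0.2862]
tool_rot: [[-0.953, 0.303, 0.009], [0.303, 0.953, 0.001], [-0.008, 0.003, -1.0]]
force: [0.1, -0.9, -1.0]
gripper_width: -0.001
gripper_force: 0.0
```

View pics/f.png

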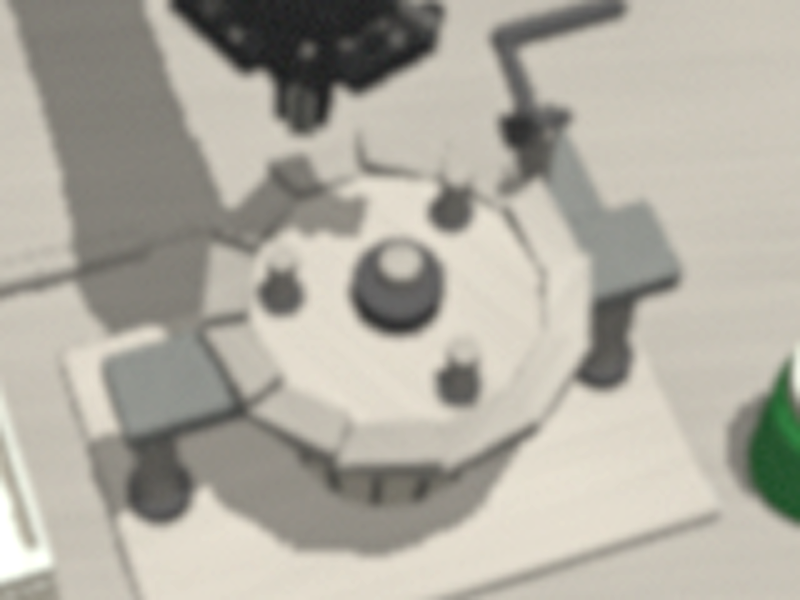

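The pegs have turned: their tops are now at (281,265), (463,350) and (453,180). I'll work out the wheel's turn.

```bash
python3 - <<'E'
from h import *
a=lambda p:plane("scene",(225+p[0]/5,145+p[1]/5),.202)[:2]
A=np.array([a(p) for p in((294,227),(410,363),(496,215))]);B=np.array([a(p) for p in((281,267),(463,350),(453,180))])
f=lambda M:np.unwrap(np.arctan2(*(M-M.mean(0)).T[::-1]))
print((f(B)-f(A)+np.pi)%(2*np.pi)-np.pi,A.mean(0),B.mean(0))
E
```

```text
[0.44928628 0.48737412 0.48923805] [0.62844378 0.07923001] [0.62677909 0.07892354]
```

The wheel has turned about 0.475 rad, so it stands at 0.435–0.475, as wanted. Next I'll go behind the bar (−x side) to tip the pawl down.

```bash
python3 -m pendant '{"offset":[[0,0,0.034],[-0.019,0.024,0],[-0.019,0.024,0],[-0.019,0.024,0],[-0.019,0.024,0],[-0.019,0.023,0],[-0.018,0.023,0],[0,0,0],[0,0,-0.03],[0,0,-0.03],[0,0,-0.03],[0,0,0]],"delta_rot":[[0,0,0],[0,0,5.3],[0,0,5.3],[0,0,5.3],[0,0,5.3],[0,0,5.4],[0,0,5.4],[0,0,0],[0,0,0],[0,0,0],[0,0,0],[0,0,0]],"grip":[1,1,1,1,1,1,1,1,1,1,1,1]}'
```

```text
clock: 8.7
eef_pos: [0.4622, 0.1739, 0.2201]
tool_rot: [[-0.969, -0.248, -0.011], [-0.248, 0.969, -0.003], [0.011, -0.001, -1.0]]
force: [-0.4, -0.4, -0.5]
gripper_width: 0.0
gripper_force: 0.0
```

```bash
python3 -m pendant '{"offset":[[0,0,0.008],[0.0076,0.002,0],[0.0076,0.002,0],[0.0076,0.002,0],[0.0076,0.002,0],[0.0076,0.002,0],[0.0076,0.002,0],[0,0,0],[0,0,0],[0,0,0]],"delta_rot":[[0,0,0],[0,0,0],[0,0,0],[0,0,0],[0,0,0],[0,0,0],[0,0,0],[0,0,0],[0,0,0],[0,0,0]],"grip":[1,1,1,1,1,1,1,1,1,1]}'; python3 -m pendant '{"offset":[[0.005,0.0013,0],[0.005,0.0013,0],[0.005,0.0013,0],[0.005,0.0013,0],[0.005,0.0013,0],[0,0,0],[0,0,0]],"delta_rot":[[0,0,0],[0,0,0],[0,0,0],[0,0,0],[0,0,0],[0,0,0],[0,0,0]],"grip":[1,1,1,1,1,1,1]}'
```

```text
clock: 9.53
eef_pos: [0.5121, 0.1877, 0.234]
tool_rot: [[-0.969, -0.248, -0.001], [-0.248, 0.969, -0.0], [0.001, 0.0, -1.0]]
force: [-1.0, -0.6, -0.2]
gripper_width: -0.003
gripper_force: 0.0
clock: 10.12
eef_pos: [0.5376, 0.1942, 0.2341]
tool_rot: [[-0.969, -0.247, -0.0], [-0.247, 0.969, 0.0], [0.0, 0.0, -1.0]]
force: [-0.8, -0.3, 1.2]
gripper_width: -0.001
gripper_force: 0.0
```

```bash
python3 -m pendant '{"offset":[[-0.01,-0.0026,0],[-0.015,-0.004,0],[-0.02,-0.005,0],[-0.02,-0.005,0],[-0.01,-0.002,0.03],[0,0,0.04],[0,0,0],[0,0,0]],"delta_rot":[[0,0,0],[0,0,0],[0,0,0],[0,0,0],[0,0,0],[0,0,0],[0,0,0],[0,0,0]],"grip":[1,1,1,1,1,1,1,1]}'; python3 - <<'E'
from plant import cams
import cv2,numpy as np
o=[]
for n,(x,y) in(("scene",(255,130)),("side",(220,190))):
    s=cams.snapshot(n)["color"][y:y+110,x:x+110 if n=="scene" else x+85,::-1];o.append(cv2.resize(s,None,fx=4,fy=4,interpolation=cv2.INTER_CUBIC))
cv2.imwrite("pics/g.png",cv2.convertScaleAbs(np.hstack(o),alpha=1.4,beta=10))
E
```

```text
clock: 10.78
eef_pos: [0.4638, 0.1762, 0.307]
tool_rot: [[-0.969, -0.247, 0.006], [-0.247, 0.969, 0.001], [-0.006, -0.0, -1.0]]
force: [-0.2, -0.5, -0.4]
gripper_width: 0.003
gripper_force: 0.0
```

View pics/g.png

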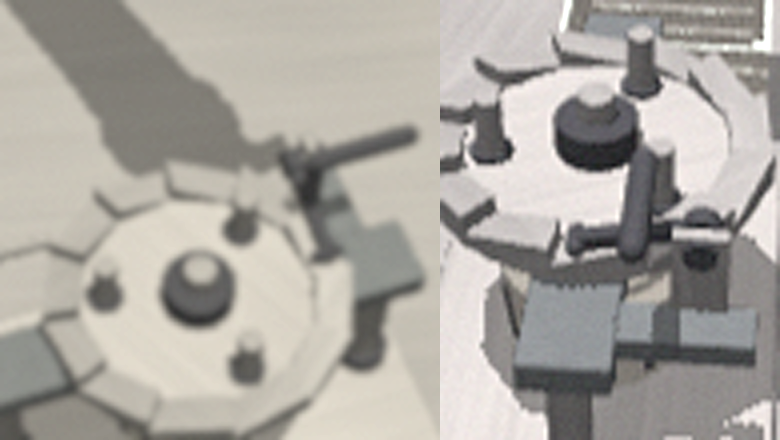

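The pawl is down again, with the bar end at about scene (358,163) and side (268,251), within about a pixel of the start. I'll run one numeric check of the bar shift by template matching.

```bash
python3 - <<'E'
from plant import cams
import cv2,numpy as np
for n,(x0,y0,x1,y1) in(("scene",(340,158,362,174)),("side",(262,238,276,257))):
    b=cv2.imread(f"pics/{n}0.png",0);a=cv2.cvtColor(cams.snapshot(n)["color"],cv2.COLOR_RGB2GRAY)
    t=cv2.resize(b[y0:y1,x0:x1],None,fx=4,fy=4,interpolation=3);s=cv2.resize(a[y0-8:y1+8,x0-8:x1+8],None,fx=4,fy=4,interpolation=3)
    _,v,_,l=cv2.minMaxLoc(cv2.matchTemplate(s,t,cv2.TM_CCOEFF_NORMED));print(n,v,(np.array(l)-32)/4)
from h import *
# expected shift per 0.1 rad of lift: bar at press (-34,135,227)
c,s_=np.cos(np.radians(14.3)),np.sin(np.radians(14.3))
for n in("scene","side"):
    d=np.load(f"pics/{n}0.npz");o=[]
    for q in(0,.1):
        t=np.arctan2(42,31)+q;x=-.065+.0522*np.cos(t);z=.185+.0522*np.sin(t);X=[.623+c*x-s_*.135,.080+s_*x+c*.135,z];p=d["K"]@(d["R"]@X+d["t"]);o.append(p[:2]/p[2])
    print(n,o[1]-o[0])
E
```

```text
scene 0.9887517690658569 [-1.  0.]
side 0.5401903986930847 [ 5. -8.]
scene [-0.54822926 -1.96891855]
side [ 2.30156488 -1.03243392]
```

The pawl's lift comes out at about 0.02 rad from the scene view (the side match was too poor to use), so it is seated. Handing in.

```bash
python3 -c "
from plant import order;print(order.hand_in())"
```

```text
the job is handed in; nothing more can be done
None
```

The press is eased by one notch and the job is handed in; the hand-in gave no verdict. By camera, the wheel stands 0.44–0.48 rad back and the pawl is down at about 0.02 rad. The robot was clear of everything, and I did not measure the basket, tub and ladle again at the end.

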